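# Register a clay tile in a drilling jig and hold the guide plate down on its pin

### The arm

A 7-joint arm with a two-finger parallel gripper is mounted at the origin on a cart in front of the work surface, level with it; the furniture and walls round the work are solid. World frame = base frame: x ahead of the robot, y to its left, z up, the work surface at z = 0. Lengths are in m, angles in rad, forces in N, time in s.
With the tool pointing down it reaches from about 0.35 to 0.9 m from the base axis. Payload 19.9 kg.
Tool frame: the origin (TCP) lies at the very end of the fingers, on their centre line; the grasp point (between the pads) lies 19 mm behind it; z points along the fingers, y is the direction in which the jaws open and shut (so a half turn about z gives the same grasp; the last joint's range is limited). The gripper opens to 94 mm and grips with 3 to 60 N. Pads are 16 mm wide; open, the fingers measure 119 mm over their backs; the gripper's body (75 mm by 177 mm) begins 78 mm behind the grasp point.
Start: joints at [1.246, 0.417, -0.01, 1.614, 0.005, 1.111, -0.053], TCP at [0.175, -0.6, 0.205] pointing down, gripper open.
Joint ranges: [-2.81, 2.81], [-0.39, 2.02], [-1.27, 1.25], [0.06, 2.57], [-1.19, 4.33], [0.19, 2], [-2.82, 2.82]. Speed limits (rad/s): [1.89, 1.89, 2.39, 2.39, 3.01, 3.01, 3.01].

### API

Orientations are given as a 3x3 rotation matrix whose columns are the frame's x, y, z axes.
In Python, from station import * gives the robot as it stands.
- The arm moves only by the tool apply_moves, never from a script. Its argument "rows" is a list of rows, each a list of 3 entries, a list of its own where there are three numbers: the shift along the world's x, y, z in mm, then the turn, a rotation vector about the world's x, y, z in rad, then the finger opening in mm, from 0 to 94. In form: [[[dx, dy, dz], [ax, ay, az], jaw], ...]. A call has 1 to 8 rows; each row shifts and turns the commanded pose from where the row before left it; what a row does not reach is not made up. A row lasts 1/12 s, in which the tool goes at most 41.7 mm and 7.16 degrees, less where a joint would pass 70% of its speed; a pose out of reach is approached as far as the arm can. A call is refused whole if a number of a shift passes 41.7 or a number of a turn 0.125, either way. A call with a gripper value outside its range is refused whole. The fingers move at their own pace and stop on an object; "force" is the grip in N (left out, the last holds). Time passes only in rows, so rows that do not move let the fingers close. It gives the time, the measured TCP pose, the force and the opening at its end, in the units of the state.
- read_state(): the state, without advancing time (a new reading comes with each control period).
- grab_frame(name): name is "scene" or "top" or "wrist"; returns the picture (420x560x3 uint8, red, green, blue); there is no depth.
- calibration(name): a dict with "fx", "fy", "cx", "cy" (pixels), "R" (3x3) and "t" (3): a world point X has camera coordinates R X + t. Camera axes: x right, y down, z forward; pixel columns grow to the right and rows downward; lengths in m; the calibration is good to about 2 mm. The wrist camera is an equidistant fisheye: a pixel r from the principal point sees the ray r / f radians off the axis. A picture is of the moment at which its call begins: read the wrist's pose just before it. calibration takes no time and is no camera call; for the wrist camera it gives the pose at the moment of the call.
- finish_job(): hands the job in, once; it reports no verdict.
The state is a dict: "time": time; "joint_pos": joint angles; "joint_velocities": joint speeds; "joint_efforts": joint torques, N m; "position": TCP position; "eef_rot": TCP orientation; "force": force on the tool from outside, world axes, zero at the start; "torque": the same for the moment, N m; "opening": finger opening in m.
Only numpy, scipy, OpenCV 4.12 (cv2) and the standard library are available. Lean on these libraries where they do the work, as an engineer would, in place of code of your own. Each camera call takes 0.05 s, during which the arm holds its last target.

### The job

Get the clay test tile ready for its sample hole: push it square against both stops of the drilling jig, then fit the guide plate over the jig's locating pin so that it drops on, with its drill-guide hole over the tile. Press the guide plate fully down against its springs and finish while still holding it pressed down, with the tile still tight against both stops; leave the vial and the two sherds where they are.

Things in the scene. Friction and masses are not known exactly. Their poses are not given: they have to be found in the camera images.
- jig: Drilling jig fixed to the table: aluminium base 130 (x) x 200 (y) x 12 mm high; origin at the centre of its underside, z up. Two dark steel stop bars (8 mm high above the base, 10 mm thick) form an L: one along y with its stop face at jig x = +30 mm (y -72 to -10 mm), one along x with its stop face at jig y = -12 mm (x -20 to +24 mm).
- jig_pin (a point): Tip of the jig's fixed upright steel locating pin, 12 mm diameter with a tapered nose, at jig x 0, y +45 mm, tip 46 mm above the table. Axes as the jig's. The blue lift plate surrounds its lower part; the pin stands 14 mm above the lift plate at rest.
- jig_nest (a point): Where the tile's centre lies when it is tight against both stops: jig x 0, y -37 mm, 17 mm above the table. Axes as the jig's. The tile is pushed in +x and in +y to reach it; the -x and -y sides are open and the base is flat there.
- lift_plate (a joint): Travel in m of the blue lift plate (60 x 60 x 12 mm) round the pin: 0 at rest (its top 32 mm above the table), growing downward to 0.008 at its hard stop (top at 24 mm). Springs push it up with about 5 N at rest and 9 N fully down: it carries the guide plate's weight without sinking and rises again when let go.
- tile_center (a point): Centre of the loose terracotta test tile, 60 (x) x 50 (y) x 10 mm, 0.08 kg; it lies flat on the jig base, 8 to 22 mm short of each stop and turned by up to 0.2 rad from the jig's axes. x, y along its edges, z up.
- cover_boss (a point): Centre of the green square boss by which the loose guide plate (about 0.25 kg) is gripped: 34 (x) x 44 (y) mm, from 12 to 46 mm above the plate's underside; this point is 29 mm above the underside. In its underside, on the boss axis, is a blind socket for the pin, 26 mm deep, 14.5 mm wide. x, y along the plate's edges, z up; starts flat on the table, right way up.
- cover_guide (a point): Drill-guide hole of the guide plate (9 mm wide, brass ring), at the underside, 82 mm in -y from the boss axis. The grey plate is 70 (x) x 140 (y) x 12 mm, from y -105 to +35 mm of the boss axis. In use its axes agree with the jig's, this hole lies above point jig_nest, and fully pressed down the underside is 24 mm above the table.
- vial: Small glass sample vial with a black cap, 23 mm diameter, 61 mm high, standing on the table; origin at the centre of its underside. To be left alone.
- sherd_big: Brown rim sherd of pottery, 43 x 72 x 21 mm, on the table; origin at the centre of its underside. To be left alone.
- sherd_small: Tan pottery sherd, 31 x 45 x 11 mm, on the table; origin at the centre of its underside. To be left alone.
Mind the look-alikes: they are no part of the job. Of the things shaped like the part that bears cover_boss, the grey one is meant.

How it is judged:
By the outcome, as a careful person would: the job done as asked, in the order asked, and still so for the second after the job is handed in, while the arm keeps its last pose, push and grip.
It also fails if it takes over 64 s, if anything falls off the work surface, if the arm or the gripper's body presses on something with over 40 N, if the wrist force passes 120 N, or if a joint passes its speed limit or range.

## Working session

There is one attempt and no reset: what is moved stays moved. The work goes in short steps, Python scripts to look and compute and a tool call to move; the robot and the scene stay as the last step left them, time stands still between calls to the robot, and variables do not carry over. Pictures are saved under pics/ and viewed, and the job is handed in when it is done.

Besides the shell and the picture viewer there is one more tool, called by a JSON object that holds its "method" and its "body". apply_moves: Moves the arm, as the interface text tells. Its arguments: {"type":"object","properties":{"rows":{"type":"array","items":{"type":"array"}},"force":{"type":"number"}},"required":["rows"]}

```bash
mkdir -p pics; ls; python3 - <<'E'
from station import *
import cv2
for n in ["scene","top","wrist"]:
    c=calibration(n); print(n,c)
    f=grab_frame(n); cv2.imwrite(f"pics/{n}0.png",f[:,:,::-1])
s=read_state(); print(s)
E
```

```text
pics
scene {'fx': 415.27237443659396, 'fy': 415.27237443659396, 'cx': 274.482358023717, 'cy': 212.42789527092188, 'R': array([[-0.77080545, -0.63706916, -0.00136146],
       [-0.33571251,  0.40800113, -0.84901837],
       [ 0.54143889, -0.65397092, -0.52836158]]), 't': array([0.41795061, 0.21598723, 0.62272054])}
top {'fx': 411.94817886186166, 'fy': 411.94817886186166, 'cx': 274.73828314862044, 'cy': 208.49752507508842, 'R': array([[-0.00108673, -0.99981562, -0.01917132],
       [-0.99751373,  0.00243472, -0.07043039],
       [ 0.07046408,  0.01904712, -0.99733245]]), 't': array([0.02696919, 0.50937815, 0.90149153])}
wrist {'fx': 325.19226210127806, 'fy': 325.19226210127806, 'cx': 280.55774643870694, 'cy': 206.70176480575492, 'R': array([[ 2.80437180e-01, -9.59872237e-01, -5.26885743e-04],
       [-9.23637477e-01, -2.70000112e-01,  2.72017922e-01],
       [-2.61244711e-01, -7.57972875e-02, -9.62292041e-01]]), 't': array([-0.62484717, -0.02878684,  0.39221109])}
{'time': 0.15, 'joint_pos': array([ 1.24548647,  0.41782859, -0.01032831,  1.61403155,  0.00469666,
        1.11071291, -0.05301805]), 'joint_velocities': array([ 6.02424219e-04, -2.41234105e-03,  3.53786864e-04, -3.56855760e-04,
        3.41881934e-04, -1.67358512e-04,  7.60573145e-05]), 'joint_efforts': array([ 1.40538628e-03, -8.51531267e+01,  6.39177281e-01, -4.26133811e+01,
       -4.88918333e-02,  1.70887518e-02, -1.05994548e-05]), 'position': array([ 0.17493353, -0.59971146,  0.20497587]), 'eef_rot': array([[ 9.59992429e-01,  2.80025761e-01, -3.30538916e-04],
       [ 2.80025948e-01, -9.59992012e-01,  8.97440224e-04],
       [-6.60083380e-05, -9.54095294e-04, -9.99999543e-01]]), 'force': array([ 0.19957014, -0.10260192,  0.00100979]), 'torque': array([-0.02442704,  0.04903533, -0.00208871]), 'opening': 0.09384957306842712}
```

View pics/top0.png

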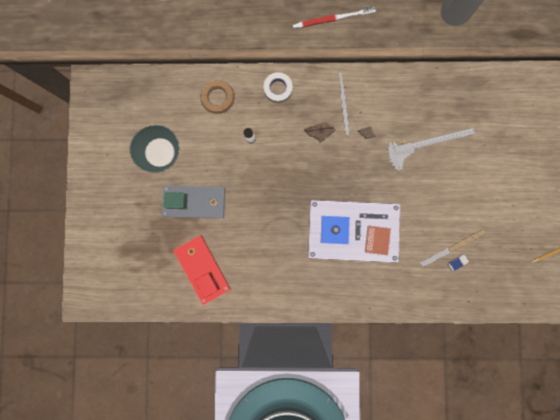

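View pics/scene0.png

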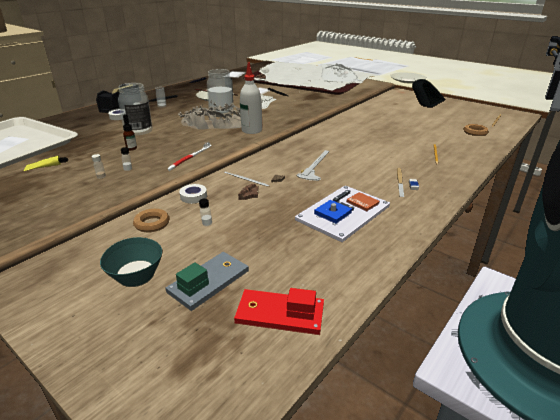

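View pics/wrist0.png

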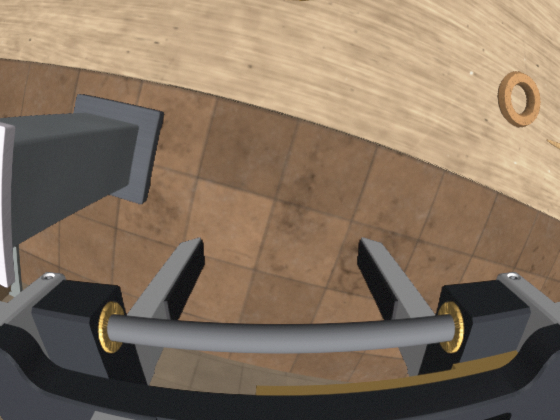

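The top view shows the jig near (354,231), with the blue lift plate at (335,230) and the tile at (378,240). The grey guide plate is at (194,202), boss to the left and hole to the right. The red look-alike is at (202,270). Next I'll zoom in on both.

```bash
cat > h.py <<'E'
import numpy as np, cv2
from station import *
def ray(c,uv,name):
    u=(uv[0]-c['cx'])/c['fx'];v=(uv[1]-c['cy'])/c['fy']
    if name=='wrist':
        r=np.hypot(u,v); d=np.array([u/r*np.sin(r),v/r*np.sin(r),np.cos(r)]) if r>0 else np.array([0,0,1.])
    else: d=np.array([u,v,1.])
    return c['R'].T@d, -c['R'].T@c['t']
def toplane(c,uv,z,name):
    d,o=ray(c,uv,name); return o+d*(z-o[2])/d[2]
def proj(c,X,name):
    X=np.atleast_2d(X); p=X@c['R'].T+c['t']
    if name=='wrist':
        rr=np.hypot(p[:,0],p[:,1]); th=np.arctan2(rr,p[:,2]); k=th/np.maximum(rr,1e-12)
        return np.c_[c['cx']+c['fx']*k*p[:,0],c['cy']+c['fy']*k*p[:,1]]
    return np.c_[c['cx']+c['fx']*p[:,0]/p[:,2],c['cy']+c['fy']*p[:,1]/p[:,2]]
def crop(f,x0,y0,x1,y1,s,fn):
    cv2.imwrite(fn,cv2.resize(f[y0:y1,x0:x1,::-1],None,fx=s,fy=s,interpolation=cv2.INTER_CUBIC))
E
python3 - <<'E'
import cv2
from h import *
f=cv2.imread('pics/top0.png')[:,:,::-1]
a=cv2.resize(f[190:272,300:410,::-1],None,fx=7,fy=7,interpolation=cv2.INTER_CUBIC); cv2.imwrite('pics/c1.png',a)
crop(f,150,170,240,240,8,'pics/c2.png')
c=calibration('top')
for n,uv,z in [('jig',(354.5,231),.012),('lift',(335,230),.032),('tile',(378,240),.022),('boss',(175,200.5),.046),('hole',(213,202.5),.012)]:
    print(n,toplane(c,uv,z,'top').round(4))
E
```

```text
jig [ 0.4591 -0.1517  0.012 ]
lift [ 0.461  -0.1058  0.032 ]
tile [ 0.4391 -0.2012  0.022 ]
boss [0.5255 0.2428 0.046 ]
hole [0.5238 0.1655 0.012 ]
```

View pics/c1.png

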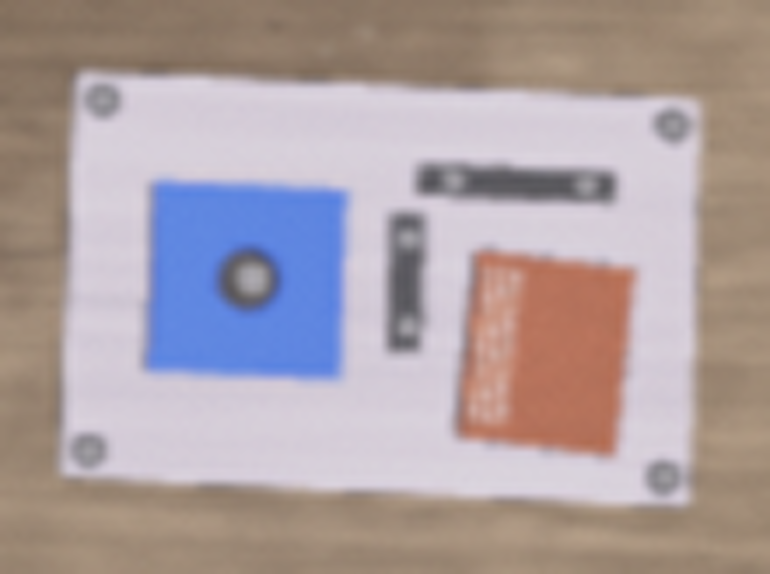

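View pics/c2.png

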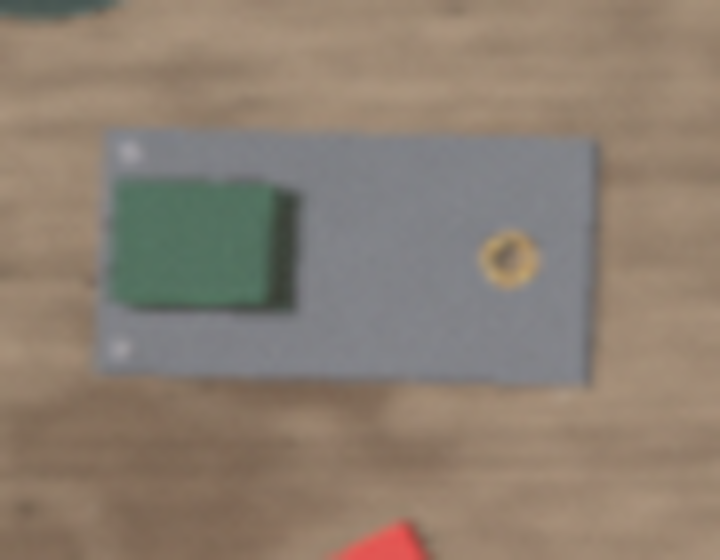

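The jig is turned slightly. The tile is short of both stops and tilted, and the guide plate is nearly aligned with the world axes.

```bash
python3 - <<'E'
from h import *
from scipy.optimize import least_squares
c=calibration('top')
def fit(px,pts,x0):
    pts=np.array(pts,float);px=np.array(px,float)
    def W(p):
        a=p[2];R=np.array([[np.cos(a),-np.sin(a)],[np.sin(a),np.cos(a)]])
        return np.c_[pts[:,:2]@R.T+p[:2],pts[:,2]]
    r=least_squares(lambda p:(proj(c,W(p),'top')-px).ravel(),x0)
    return r.x.round(4),np.abs(r.fun).max().round(2)
o=np.array([300,190]);s=7
g=lambda l:[((u+.5)/s-.5+o[0],(v+.5)/s-.5+o[1]) for u,v in l]
print('jig',fit(g([(78,72),(700,98),(690,505),(62,475),(249,279)]),[(.065,.1,.012),(.065,-.1,.012),(-.065,-.1,.012),(-.065,.1,.012),(0,.045,.032)],[.46,-.15,0]))
print('tile',fit(g([(476,250),(635,268),(613,455),(458,437)]),[(.03,.025,.022),(.03,-.025,.022),(-.03,-.025,.022),(-.03,.025,.022)],[.44,-.2,0]))
o=np.array([150,170]);s=8
print('plate',fit(g([(105,130),(598,140),(590,385),(98,373),(510,258)]),[(.035,.035,.012),(.035,-.105,.012),(-.035,-.105,.012),(-.035,.035,.012),(0,-.082,.012)],[.52,.24,0]))
c=calibration('wrist');print(-c['R'].T@c['t'],c['R'][2])
E
```

```text
jig (array([ 0.4602, -0.1509, -0.0463]), np.float64(0.35))
tile (array([ 0.4393, -0.2001, -0.1211]), np.float64(0.33))
plate (array([ 0.5267,  0.2461, -0.0228]), np.float64(0.34))
[ 0.25111204 -0.57784047  0.38500563] [-0.26119526 -0.07594225 -0.96229404]
```

{"method": "apply_moves", "body": {"rows": [[[17, 33, 0], [0, 0, -0.05], 20], [[17, 33, 0], [0, 0, -0.05], 20], [[17, 33, 0], [0, 0, -0.05], 20], [[17, 33, 0], [0, 0, -0.05], 20], [[17, 33, 0], [0, 0, -0.05], 20], [[17, 33, 0], [0, 0, -0.05], 20], [[17, 33, 0], [0, 0, -0.03], 20], [[17, 33, 0], [0, 0, 0], 20]], "force": 20}}

```text
time: 0.82
position: [0.3114, -0.3342, 0.2054]
eef_rot: [[0.999, -0.048, -0.0], [-0.048, -0.999, -0.0], [-0.0, 0.0, -1.0]]
force: [0.7, -0.4, -0.1]
opening: 0.0443
```

{"method": "apply_moves", "body": {"rows": [[[17, 33, 0], [0, 0, 0], 20], [[17, 33, 0], [0, 0, 0], 20], [[17, 33, 0], [0, 0, 0], 20], [[17, 33, 0], [0, 0, 0], 20], [[0, 0, 0], [0, 0, 0], 20], [[0, 0, 0], [0, 0, 0], 20], [[0, 0, 0], [0, 0, 0], 20]]}}

```text
time: 1.4
position: [0.3788, -0.2043, 0.2054]
eef_rot: [[0.999, -0.046, -0.0], [-0.046, -0.999, 0.0], [-0.0, 0.0, -1.0]]
force: [-0.7, 0.4, -0.1]
opening: 0.02
```

```bash
python3 - <<'E'
from h import *
s=read_state(); print(s['time'],s['position'],s['eef_rot'].round(4),s['force'],s['opening'],s['joint_pos'].round(2))
np.save('cal1.npy',calibration('wrist'),allow_pickle=True)
f=grab_frame('wrist'); cv2.imwrite('pics/w1.png',f[:,:,::-1])
E
```

```text
1.4 [ 0.37877386 -0.20427107  0.20537545] [[ 9.989e-01 -4.620e-02 -2.000e-04]
 [-4.620e-02 -9.989e-01  0.000e+00]
 [-2.000e-04  0.000e+00 -1.000e+00]] [-0.69264     0.43698338 -0.07666284] 0.02003973767982454 [ 0.68  0.07 -0.27  2.06  0.02  1.01 -1.22]
```

View pics/w1.png

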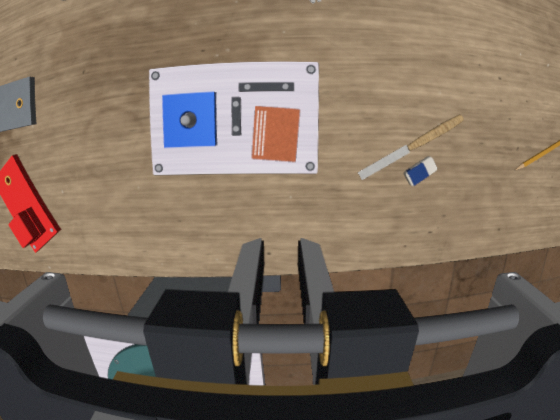

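The wrist view shows the jig corners around (150,70), (318,63), (318,173) and (153,174), with the pin at (188,119) and the tile at (276,134). I'll zoom in for a better fit.

```bash
python3 - <<'E'
from h import *
f=cv2.imread('pics/w1.png')[:,:,::-1]
crop(f,140,50,330,185,4,'pics/c3.png')
E
```

```text
(no output)
```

View pics/c3.png

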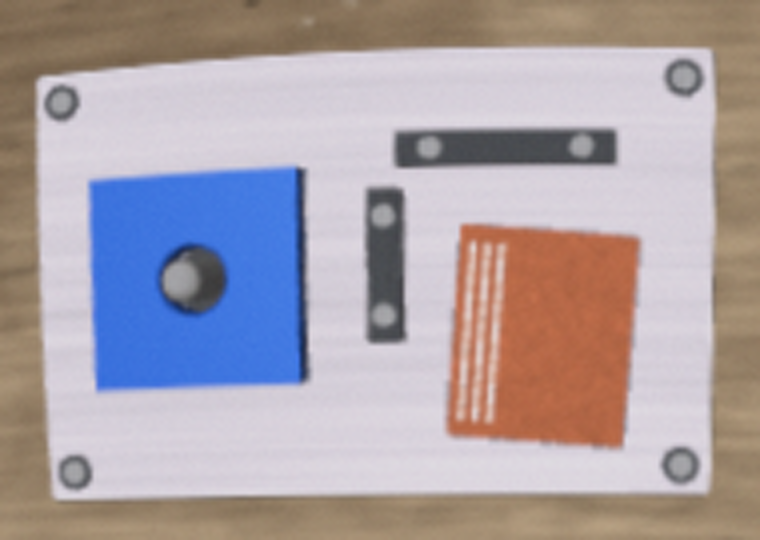

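```bash
cat >> h.py <<'E'
from scipy.optimize import least_squares
def fit(c,name,px,pts,x0):
    pts=np.array(pts,float);px=np.array(px,float)
    def W(p):
        a=p[2];R=np.array([[np.cos(a),-np.sin(a)],[np.sin(a),np.cos(a)]])
        return np.c_[pts[:,:2]@R.T+p[:2],pts[:,2]]
    r=least_squares(lambda p:(proj(c,W(p),name)-px).ravel(),x0)
    return r.x.round(4),r.fun.reshape(-1,2).round(1).tolist()
def g(l,o,s): return [((u+.5)/s-.5+o[0],(v+.5)/s-.5+o[1]) for u,v in l]
def rel(j,t):
    d=np.array(t[:2])-np.array(j[:2]);a=j[2]
    return np.array([np.cos(a)*d[0]+np.sin(a)*d[1],-np.sin(a)*d[0]+np.cos(a)*d[1],t[2]-a])
def to_w(j,p):
    a=j[2]; return np.array([j[0]+np.cos(a)*p[0]-np.sin(a)*p[1],j[1]+np.sin(a)*p[0]+np.cos(a)*p[1]])
E
python3 - <<'E'
from h import *
c=np.load('cal1.npy',allow_pickle=True).item()
G=lambda l:g(l,(140,50),4)
h=.03
jp=fit(c,'wrist',G([(37,78),(712,48),(710,492),(53,498),(90,181),(298,168),(301,382),(97,390)]),
 [(.065,.1,.012),(.065,-.1,.012),(-.065,-.1,.012),(-.065,.1,.012),(h,.045+h,.032),(h,.045-h,.032),(-h,.045-h,.032),(-h,.045+h,.032)],[.46,-.15,0]);print(jp)
t=fit(c,'wrist',G([(462,224),(640,237),(623,447),(449,435)]),[(.03,.025,.022),(.03,-.025,.022),(-.03,-.025,.022),(-.03,.025,.022)],[.44,-.2,0]);print(t)
print(rel(jp[0],t[0]), to_w(jp[0],(0,-.037)),to_w(jp[0],(0,.045)), toplane(c,G([(181,280)])[0],.046,'wrist'))
E
```

```text
(array([ 0.4608, -0.1512, -0.044 ]), [[-0.4, -0.3], [0.7, -0.2], [0.2, 0.4], [-0.3, 0.8], [-0.1, -0.3], [-0.3, -0.6], [0.1, 0.2], [0.0, 0.1]])
(array([ 0.4399, -0.2018, -0.1187]), [[-0.3, -0.2], [0.4, -0.3], [0.4, 0.4], [-0.4, 0.2]])
[-0.01865409 -0.05147033 -0.0747    ] [ 0.45917253 -0.18816419] [ 0.46277936 -0.10624355] [ 0.46272934 -0.1068575   0.046     ]
```

{"method": "apply_moves", "body": {"rows": [[[1, 5, -35], [0, 0, 0.0], 20], [[0, 0, -40], [0, 0, 0], 20], [[0, 0, -40], [0, 0, 0], 20], [[0, 0, -40], [0, 0, 0], 20], [[0, 0, -25], [0, 0, 0], 20], [[0, 0, -9], [0, 0, 0], 20], [[0, 0, 0], [0, 0, 0], 20], [[0, 0, 0], [0, 0, 0], 20]]}}

```text
time: 2.12
position: [0.3802, -0.1996, 0.0171]
eef_rot: [[0.999, -0.047, 0.0], [-0.047, -0.999, -0.0], [0.0, 0.0, -1.0]]
force: [0.5, -0.3, 0.6]
opening: 0.0201
```

{"method": "apply_moves", "body": {"rows": [[[8, -0.3, -1.5], [0, 0, 0], 20], [[6, -0.3, 0], [0, 0, 0], 20], [[5, -0.2, 0], [0, 0, 0], 20], [[5, -0.2, 0], [0, 0, 0], 20], [[5, -0.2, 0], [0, 0, 0], 20], [[5, -0.2, 0], [0, 0, 0], 20], [[3, -0.1, 0], [0, 0, 0], 20], [[0, 0, 0], [0, 0, 0], 20]]}}

```text
time: 2.78
position: [0.4177, -0.2004, 0.0149]
eef_rot: [[0.999, -0.046, 0.0], [-0.046, -0.999, 0.0], [0.0, -0.0, -1.0]]
force: [0.4, -0.7, 0.7]
opening: 0.0199
```

{"method": "apply_moves", "body": {"rows": [[[1, 0, 0], [0, 0, 0], 20], [[1, 0, 0], [0, 0, 0], 20], [[0, 0, 0], [0, 0, 0], 20]]}}

```text
time: 3.03
position: [0.4187, -0.2005, 0.0148]
eef_rot: [[0.999, -0.046, -0.001], [-0.046, -0.999, 0.0], [-0.001, -0.0, -1.0]]
force: [-1.0, 0.0, -1.0]
opening: 0.0202
```

{"method": "apply_moves", "body": {"rows": [[[1, 0, 0], [0, 0, 0], 20], [[0, 0, 0], [0, 0, 0], 20]]}}

```text
time: 3.2
position: [0.4188, -0.2004, 0.0147]
eef_rot: [[0.999, -0.047, -0.002], [-0.047, -0.999, 0.0], [-0.002, -0.0, -1.0]]
force: [-6.3, -0.1, 4.1]
opening: 0.0199
```

{"method": "apply_moves", "body": {"rows": [[[1, 0, 0], [0, 0, 0], 20], [[0, 0, 0], [0, 0, 0], 20]]}}

```text
time: 3.37
position: [0.4189, -0.2004, 0.0146]
eef_rot: [[0.999, -0.047, -0.004], [-0.047, -0.999, 0.001], [-0.004, -0.0, -1.0]]
force: [-12.1, 0.7, 9.1]
opening: 0.0198
```

{"method": "apply_moves", "body": {"rows": [[[1, 0, 0], [0, 0, 0], 20], [[0, 0, 0], [0, 0, 0], 20]]}}

```text
time: 3.53
position: [0.419, -0.2005, 0.0145]
eef_rot: [[0.999, -0.047, -0.006], [-0.047, -0.999, 0.001], [-0.006, -0.001, -1.0]]
force: [-16.9, 0.4, 13.8]
opening: 0.02
```

Force is rising at a constant position, so the tile is against the x stop. I'll back off and go round for the +y push.

{"method": "apply_moves", "body": {"rows": [[[-8, 0.4, 0], [0, 0, 0], 20], [[-10, 0, 5], [0, 0, 0], 20], [[0, -5, 35], [0, 0, 0.12], 25], [[5, -8, 0], [0, 0, 0.12], 25], [[5, -8, 0], [0, 0, 0.12], 25], [[5, -8, 0], [0, 0, 0.12], 25], [[5, -8, 0], [0, 0, 0.12], 25], [[5, -8, 0], [0, 0, 0.12], 25]]}}

```text
time: 4.2
position: [0.4289, -0.2456, 0.0555]
eef_rot: [[0.778, 0.628, 0.001], [0.628, -0.778, -0.001], [0.0, 0.001, -1.0]]
force: [0.5, -0.3, -0.2]
opening: 0.025
```

{"method": "apply_moves", "body": {"rows": [[[10, -5, 0], [0, 0, 0.12], 25], [[10, -5, 0], [0, 0, 0.12], 25], [[8, 0, 0], [0, 0, 0.12], 25], [[2, 0, 0], [0, 0, 0.12], 25], [[0, 0, 0], [0, 0, 0.12], 25], [[0, 0, 0], [0, 0, 0.12], 25], [[0, 0, 0], [0, 0, 0.12], 25], [[0, 0, 0], [0, 0, 0.01], 25]]}}

```text
time: 4.87
position: [0.4585, -0.2553, 0.0552]
eef_rot: [[0.041, 0.999, 0.0], [0.999, -0.041, -0.0], [-0.0, 0.0, -1.0]]
force: [-0.6, -0.7, 0.1]
opening: 0.0253
```

{"method": "apply_moves", "body": {"rows": [[[0, 0, 0], [0, 0, 0], 25], [[0, 0, 0], [0, 0, 0], 25]]}}

```text
time: 5.03
position: [0.4588, -0.2552, 0.0551]
eef_rot: [[0.051, 0.999, 0.0], [0.999, -0.051, -0.0], [-0.0, 0.0, -1.0]]
force: [-0.4, -0.3, -0.1]
opening: 0.0251
```

```bash
python3 - <<'E'
from h import *
s=read_state(); print(s['time'],s['position'],s['eef_rot'].round(4),s['force'],s['opening'],s['joint_pos'].round(2))
np.save('cal2.npy',calibration('wrist'),allow_pickle=True)
f=grab_frame('wrist'); cv2.imwrite('pics/w2.png',f[:,:,::-1])
print(rel([ 0.4608, -0.1512, -0.044],[s['position'][0],s['position'][1],0]))
E
```

```text
5.0333 [ 0.45878699 -0.25524244  0.05514048] [[ 5.130e-02  9.987e-01  1.000e-04]
 [ 9.987e-01 -5.130e-02 -3.000e-04]
 [-3.000e-04  1.000e-04 -1.000e+00]] [-0.41177094 -0.31475632 -0.0668489 ] 0.025077544665680077 [ 0.92  0.51 -0.59  1.96  0.4   0.78  0.06]
[ 0.00256533 -0.10403029  0.044     ]
```

View pics/w2.png

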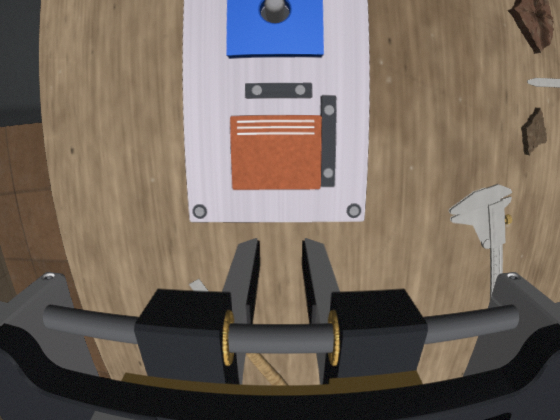

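The tile's +x edge is flush with the x stop and there is a gap of about 15 mm to the y stop. Next is the +y push.

{"method": "apply_moves", "body": {"rows": [[[-2, 0, -25], [0, 0, 0.006], 25], [[0, 0, -15], [0, 0, 0], 25], [[0, 0, 0], [0, 0, 0], 25], [[0.2, 5, 0], [0, 0, 0], 25], [[0.2, 5, 0], [0, 0, 0], 25], [[0.2, 5, 0], [0, 0, 0], 25], [[0.2, 5, 0], [0, 0, 0], 25], [[0.2, 5, 0], [0, 0, 0], 25]]}}

```text
time: 5.75
position: [0.4583, -0.2296, 0.0155]
eef_rot: [[0.041, 0.999, 0.001], [0.999, -0.041, -0.001], [-0.001, 0.001, -1.0]]
force: [0.4, -1.1, 1.3]
opening: 0.0249
```

{"method": "apply_moves", "body": {"rows": [[[0, 2, 0], [0, 0, 0], 25], [[0, 1, 0], [0, 0, 0], 25], [[0, 1, 0], [0, 0, 0], 25], [[0, 0, 0], [0, 0, 0], 25]]}}

```text
time: 6.08
position: [0.458, -0.2261, 0.0149]
eef_rot: [[0.041, 0.999, -0.0], [0.999, -0.041, -0.0], [-0.0, -0.0, -1.0]]
force: [0.2, 0.2, -0.1]
opening: 0.0252
```

{"method": "apply_moves", "body": {"rows": [[[0, 1, 0], [0, 0, 0], 25], [[0, 0, 0], [0, 0, 0], 25]]}}

```text
time: 6.25
position: [0.458, -0.2251, 0.0149]
eef_rot: [[0.041, 0.999, -0.0], [0.999, -0.041, -0.0], [-0.0, -0.0, -1.0]]
force: [0.0, -1.7, 0.6]
opening: 0.0247
```

{"method": "apply_moves", "body": {"rows": [[[0, 1, 0], [0, 0, 0], 25], [[0, 0, 0], [0, 0, 0], 25]]}}

```text
time: 6.42
position: [0.458, -0.224, 0.0149]
eef_rot: [[0.041, 0.999, -0.0], [0.999, -0.041, 0.0], [0.0, -0.0, -1.0]]
force: [-1.2, -0.7, -0.1]
opening: 0.0248
```

{"method": "apply_moves", "body": {"rows": [[[0, 1, 0], [0, 0, 0], 25], [[0, 0, 0], [0, 0, 0], 25]]}}

```text
time: 6.58
position: [0.458, -0.2229, 0.0149]
eef_rot: [[0.041, 0.999, -0.0], [0.999, -0.041, 0.0], [0.0, -0.0, -1.0]]
force: [-0.7, -1.0, 0.0]
opening: 0.0251
```

{"method": "apply_moves", "body": {"rows": [[[0, 1, 0], [0, 0, 0], 25], [[0, 0, 0], [0, 0, 0], 25]]}}

```text
time: 6.75
position: [0.4578, -0.2222, 0.0149]
eef_rot: [[0.041, 0.999, -0.0], [0.999, -0.041, -0.0], [-0.0, -0.0, -1.0]]
force: [-0.2, -1.8, -0.0]
opening: 0.0251
```

{"method": "apply_moves", "body": {"rows": [[[0, 1, 0], [0, 0, 0], 25], [[0, 0, 0], [0, 0, 0], 25]]}}

```text
time: 6.92
position: [0.4578, -0.222, 0.015]
eef_rot: [[0.042, 0.999, -0.0], [0.999, -0.042, -0.001], [-0.001, -0.0, -1.0]]
force: [-0.6, -7.4, -0.2]
opening: 0.025
```

{"method": "apply_moves", "body": {"rows": [[[0, 1, 0], [0, 0, 0], 25], [[0, 0, 0], [0, 0, 0], 25], [[0, -5, 0], [0, 0, 0], 25], [[0, -15, 0], [0, 0, 0], 25], [[0, -12, 20], [0, 0, 0], 25], [[0, 0, 25], [0, 0, 0], 25], [[0, 0, 0], [0, 0, 0], 25], [[0, 0, 0], [0, 0, 0], 25]]}}

```text
time: 7.58
position: [0.4585, -0.2524, 0.0608]
eef_rot: [[0.041, 0.999, 0.002], [0.999, -0.041, -0.001], [-0.001, 0.002, -1.0]]
force: [-0.3, 0.7, -0.6]
opening: 0.0251
```

```bash
python3 - <<'E'
from h import *
s=read_state(); print(s['time'],s['position'],s['eef_rot'].round(4),s['force'],s['opening'],s['joint_pos'].round(2))
np.save('cal3.npy',calibration('wrist'),allow_pickle=True)
f=grab_frame('wrist'); cv2.imwrite('pics/w3.png',f[:,:,::-1])
crop(f,170,0,380,240,2.5,'pics/c4.png')
E
```

```text
7.5833 [ 0.45853811 -0.2523788   0.06075467] [[ 4.130e-02  9.991e-01  1.600e-03]
 [ 9.991e-01 -4.130e-02 -9.000e-04]
 [-8.000e-04  1.600e-03 -1.000e+00]] [-0.27772643  0.70434062 -0.56643119] 0.025079744764118683 [ 0.93  0.5  -0.6   1.97  0.39  0.79  0.07]
```

View pics/c4.png

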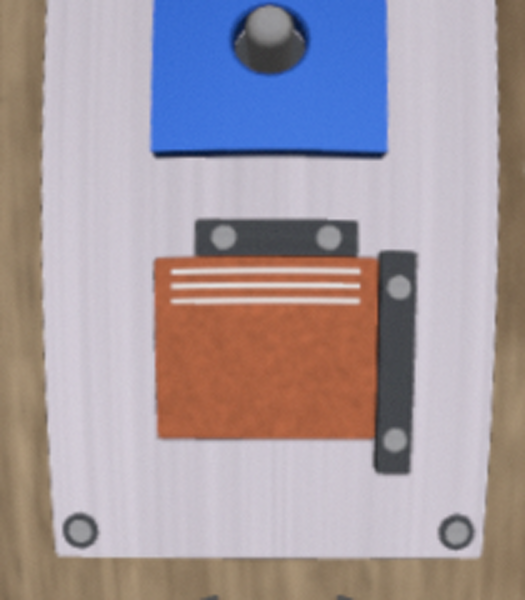

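Tile edges meet both stop bars, at about (377,258–438) and (195–357,257) in the crop. I'll zoom in further and refit the jig pose.

```bash
python3 - <<'E'
from h import *
f=cv2.imread('pics/w3.png')[:,:,::-1]
crop(f,225,80,345,195,5,'pics/c5.png')
c=np.load('cal3.npy',allow_pickle=True).item()
G=lambda l:g(l,(170,0),2.5)
h=.03
jp=fit(c,'wrist',G([(482,556),(55,556),(387,151),(151,151)]),
 [(.065,-.1,.012),(-.065,-.1,.012),(h,.045-h,.032),(-h,.045-h,.032)],[.46,-.15,0]);print(jp)
t=fit(c,'wrist',G([(377,258),(375,438),(158,438),(155,258)]),[(.03,.025,.022),(.03,-.025,.022),(-.03,-.025,.022),(-.03,.025,.022)],[.44,-.2,0]);print(t,rel(jp[0],t[0]))
j=jp[0];print(to_w(j,(0,.045)), toplane(c,G([(270,24)])[0],.046,'wrist'))
E
```

```text
(array([ 0.4607, -0.1505, -0.0442]), [[0.3, 0.6], [0.0, 0.1], [-0.0, -0.3], [-0.2, -0.3]])
(array([ 0.4584, -0.1879, -0.0416]), [[0.7, -0.7], [0.2, 0.6], [-0.3, 0.6], [-0.6, -0.5]]) [-0.00064521 -0.0374651   0.0026    ]
[ 0.46268835 -0.10554395] [ 0.46295147 -0.10640708  0.046     ]
```

View pics/c5.png

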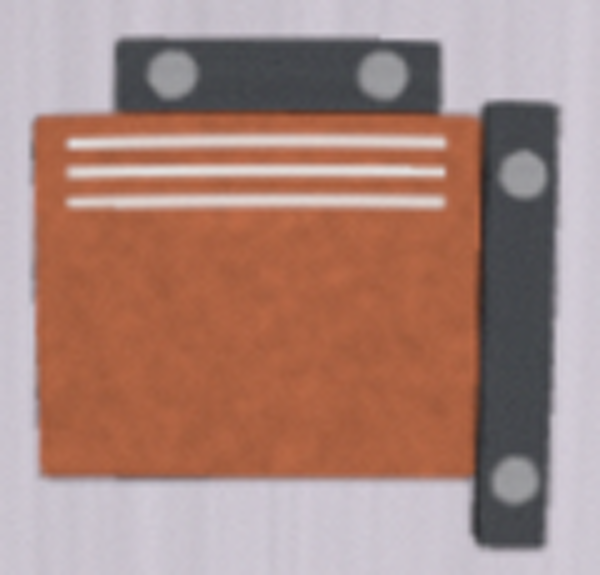

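The gap at the x stop looks like half a millimetre at most, but I'll re-seat with a second +x push, since the jaw orientation needed for the boss is the same.

{"method": "apply_moves", "body": {"rows": [[[-8, 5, 0], [0, 0, -0.121], 25], [[-8, 5, 0], [0, 0, -0.121], 22], [[-8, 5, 0], [0, 0, -0.121], 20], [[-8, 5, 0], [0, 0, -0.121], 20], [[-8, 5, 0], [0, 0, -0.121], 20], [[-8, 5, 0], [0, 0, -0.121], 20], [[-8, 5, 0], [0, 0, -0.121], 20], [[-4, 6, 0], [0, 0, -0.121], 20]]}}

```text
time: 8.3
position: [0.3966, -0.2105, 0.0591]
eef_rot: [[0.849, 0.528, -0.002], [0.528, -0.849, 0.001], [-0.001, -0.002, -1.0]]
force: [-0.4, -0.5, 0.4]
opening: 0.0202
```

{"method": "apply_moves", "body": {"rows": [[[0, 6, 0], [0, 0, -0.121], 20], [[0, 6, 0], [0, 0, -0.121], 20], [[0, 6, 0], [0, 0, -0.121], 20], [[0, 6, 0], [0, 0, -0.121], 20], [[0, 2, 0], [0, 0, -0.121], 20], [[0, 0, 0], [0, 0, 0], 20], [[0, 0, -30], [0, 0, 0], 20], [[0, 0, -14], [0, 0, 0], 20]]}}

```text
time: 8.97
position: [0.3975, -0.1848, 0.0141]
eef_rot: [[0.999, -0.038, -0.001], [-0.038, -0.999, 0.0], [-0.001, -0.0, -1.0]]
force: [-0.8, -0.5, -0.3]
opening: 0.0198
```

{"method": "apply_moves", "body": {"rows": [[[0, 0, -1], [0, 0, 0], 20], [[0, 0, 0], [0, 0, 0], 20]]}}

```text
time: 9.13
position: [0.3974, -0.1847, 0.0141]
eef_rot: [[0.999, -0.039, -0.002], [-0.039, -0.999, 0.001], [-0.002, -0.001, -1.0]]
force: [0.5, 0.5, 0.0]
opening: 0.0201
```

{"method": "apply_moves", "body": {"rows": [[[5, -0.2, 1], [0, 0, -0.005], 20], [[5, -0.2, 0], [0, 0, 0], 20], [[5, -0.2, 0], [0, 0, 0], 20], [[3, -0.2, 0], [0, 0, 0], 20], [[2, 0, 0], [0, 0, 0], 20], [[1, 0, 0], [0, 0, 0], 20], [[0, 0, 0], [0, 0, 0], 20]]}}

```text
time: 9.72
position: [0.4191, -0.1859, 0.016]
eef_rot: [[0.999, -0.048, -0.0], [-0.048, -0.999, 0.0], [-0.0, -0.0, -1.0]]
force: [-0.2, -0.0, 0.9]
opening: 0.0201
```

{"method": "apply_moves", "body": {"rows": [[[1, 0, 0], [0, 0, 0], 20], [[0, 0, 0], [0, 0, 0], 20]]}}

```text
time: 9.88
position: [0.4195, -0.1859, 0.0158]
eef_rot: [[0.999, -0.048, -0.001], [-0.048, -0.999, 0.0], [-0.001, -0.0, -1.0]]
force: [-3.3, 0.8, 1.9]
opening: 0.0199
```

{"method": "apply_moves", "body": {"rows": [[[1, 0, 0], [0, 0, 0], 20], [[0, 0, 0], [0, 0, 0], 20]]}}

```text
time: 10.05
position: [0.4196, -0.1859, 0.0157]
eef_rot: [[0.999, -0.049, -0.003], [-0.049, -0.999, 0.0], [-0.003, -0.0, -1.0]]
force: [-9.0, -0.7, 7.2]
opening: 0.0201
```

{"method": "apply_moves", "body": {"rows": [[[-6, 0.2, 0], [0, 0, 0], 20], [[-12, 0.5, 0], [0, 0, 0], 20], [[-10, 0.5, 25], [0, 0, 0], 20], [[0, 15, 30], [0, 0, 0], 20], [[0, 15, 30], [0, 0, 0], 20], [[0, 0, 0], [0, 0, 0], 40], [[0, 0, 0], [0, 0, 0], 60]]}}

```text
time: 10.63
position: [0.3939, -0.1547, 0.1023]
eef_rot: [[0.999, -0.047, 0.003], [-0.047, -0.999, -0.002], [0.003, 0.001, -1.0]]
force: [0.2, 0.0, -1.2]
opening: 0.03
```

```bash
python3 - <<'E'
from h import *
s=read_state(); print(s['time'],s['position'],s['eef_rot'].round(4),s['force'],s['opening'],s['joint_pos'].round(2))
np.save('cal4.npy',calibration('wrist'),allow_pickle=True)
f=grab_frame('wrist'); cv2.imwrite('pics/w4.png',f[:,:,::-1])
crop(f,150,20,410,220,3,'pics/c6.png')
E
```

```text
10.6333 [ 0.39386879 -0.15471241  0.10225089] [[ 0.9989 -0.0473  0.0034]
 [-0.0473 -0.9989 -0.0017]
 [ 0.0034  0.0015 -1.    ]] [ 0.18474986  0.00397473 -1.17687101] 0.02998182217930335 [ 0.6   0.22 -0.33  2.18  0.1   0.75 -1.41]
```

View pics/c6.png

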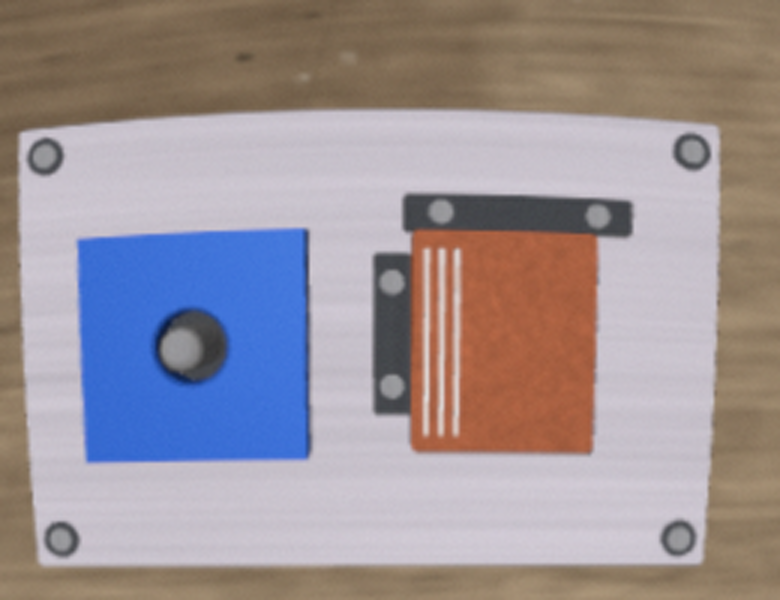

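Both contacts are tight here: the tile meets the x stop along y≈230 and the y stop along x≈412. I'll refit the jig and pin from this view, then go for the guide plate.

```bash
python3 - <<'E'
from h import *
c=np.load('cal4.npy',allow_pickle=True).item()
G=lambda l:g(l,(150,20),3)
h=.03
jp=fit(c,'wrist',G([(19,132),(719,126),(703,565),(40,565),(79,240),(306,229),(308,458),(87,462)]),
 [(.065,.1,.012),(.065,-.1,.012),(-.065,-.1,.012),(-.065,.1,.012),(h,.045+h,.032),(h,.045-h,.032),(-h,.045-h,.032),(-h,.045+h,.032)],[.46,-.15,0]);print(jp)
t=fit(c,'wrist',G([(412,230),(597,235),(592,454),(412,452)]),[(.03,.025,.022),(.03,-.025,.022),(-.03,-.025,.022),(-.03,.025,.022)],[.44,-.2,0]);print(t,rel(jp[0],t[0]))
j=jp[0];print(to_w(j,(0,.045)), toplane(c,G([(182,350)])[0],.046,'wrist'))
E
```

```text
(array([ 0.4605, -0.1512, -0.0455]), [[-0.4, -0.6], [0.6, -0.6], [0.4, 0.5], [-0.6, 0.9], [-0.2, -0.4], [-0.2, -0.3], [0.1, 0.5], [0.2, 0.3]])
(array([ 0.4588, -0.1881, -0.0463]), [[-0.3, -0.1], [0.5, -0.2], [0.3, 0.1], [-0.4, 0.3]]) [-1.98698388e-05 -3.69391338e-02 -8.00000000e-04]
[ 0.46254679 -0.10624657] [ 0.46257222 -0.10674878  0.046     ]
```

{"method": "apply_moves", "body": {"rows": [[[6, 35, 12], [0, 0, 0], 94], [[6, 35, 12], [0, 0, 0], 94], [[6, 35, 12], [0, 0, 0], 94], [[6, 35, 12], [0, 0, 0], 94], [[8, 35, 10], [0, 0, 0], 94], [[8, 35, 10], [0, 0, 0.01], 94], [[8, 35, 10], [0, 0, 0.01], 94], [[8, 35, 10], [0, 0, 0], 94]]}}

```text
time: 11.35
position: [0.4489, 0.1265, 0.1883]
eef_rot: [[1.0, -0.028, -0.001], [-0.028, -1.0, 0.0], [-0.001, -0.0, -1.0]]
force: [0.4, -1.3, 0.4]
opening: 0.0873
```

{"method": "apply_moves", "body": {"rows": [[[10, 35, 0], [0, 0, 0], 94], [[10, 35, 0], [0, 0, 0], 94], [[10, 0, 0], [0, 0, 0], 94], [[0, 0, 0], [0, 0, 0], 94], [[0, 0, 0], [0, 0, 0], 94]]}}

```text
time: 11.77
position: [0.4787, 0.1947, 0.1874]
eef_rot: [[1.0, -0.029, -0.003], [-0.029, -1.0, -0.0], [-0.003, 0.0, -1.0]]
force: [-0.2, -0.3, 0.5]
opening: 0.0944
```

```bash
python3 - <<'E'
from h import *
s=read_state(); print(s['time'],s['position'],s['eef_rot'].round(4),s['force'],s['opening'],s['joint_pos'].round(2))
np.save('cal5.npy',calibration('wrist'),allow_pickle=True)
f=grab_frame('wrist'); cv2.imwrite('pics/w5.png',f[:,:,::-1])
E
```

```text
11.7667 [0.4787346  0.19466523 0.18738351] [[ 9.996e-01 -2.860e-02 -2.500e-03]
 [-2.860e-02 -9.996e-01 -1.000e-04]
 [-2.500e-03  2.000e-04 -1.000e+00]] [-0.15832163 -0.33699497  0.48244002] 0.09435096955267856 [ 0.05  0.29 -0.58  1.88  0.19  1.02 -2.21]
```

View pics/w5.png

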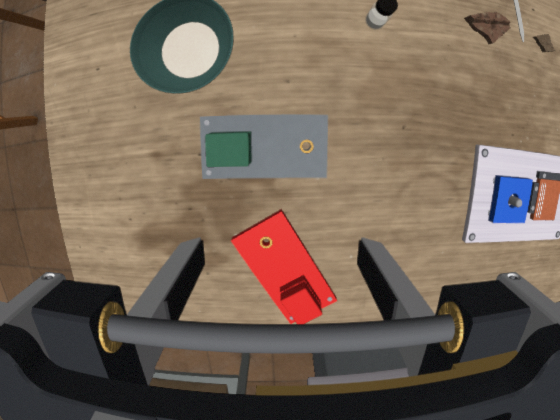

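The wrist view shows the grey plate at corners ~(201,115), (328,116), (328,178) and (201,177), with the green boss at ~(228,150) and the hole at (307,147).

```bash
python3 - <<'E'
from h import *
f=cv2.imread('pics/w5.png')[:,:,::-1]
crop(f,190,100,340,190,5,'pics/c7.png')
E
```

```text
(no output)
```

View pics/c7.png

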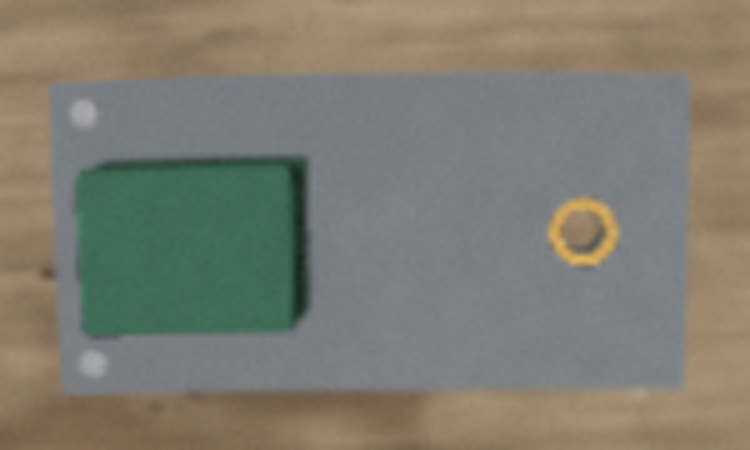

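```bash
python3 - <<'E'
from h import *
c=np.load('cal5.npy',allow_pickle=True).item()
G=lambda l:g(l,(190,100),5)
pl=fit(c,'wrist',G([(50,86),(689,75),(684,388),(62,394),(584,232),(78,170),(294,164),(296,330),(82,336)]),
 [(.035,.035,.012),(.035,-.105,.012),(-.035,-.105,.012),(-.035,.035,.012),(0,-.082,.012),(.017,.022,.046),(.017,-.022,.046),(-.017,-.022,.046),(-.017,.022,.046)],[.52,.24,0]);print(pl)
E
```

```text
(array([ 0.5274,  0.2467, -0.0237]), [[0.1, -0.6], [0.2, -0.2], [0.1, 0.1], [0.3, -0.1], [-0.0, -0.1], [-0.6, 0.0], [-0.2, -0.1], [0.1, 0.6], [-0.0, 0.2]])
```

{"method": "apply_moves", "body": {"rows": [[[16, 17, -20], [0, 0, 0.005], 80], [[16, 17, -25], [0, 0, 0], 80], [[16.5, 18, -25], [0, 0, 0], 80], [[0, 0, -30], [0, 0, 0], 80], [[0, 0, -20], [0, 0, 0], 80], [[0, 0, 0], [0, 0, 0], 80], [[0, 0, 0], [0, 0, 0], 80]]}}

```text
time: 12.4
position: [0.5269, 0.2462, 0.0686]
eef_rot: [[1.0, -0.024, -0.002], [-0.024, -1.0, -0.001], [-0.002, 0.001, -1.0]]
force: [-0.1, 0.1, -0.1]
opening: 0.0801
```

```bash
python3 - <<'E'
from h import *
s=read_state(); print(s['time'],s['position'],s['eef_rot'].round(4),s['force'],s['opening'],s['joint_pos'].round(2))
np.save('cal6.npy',calibration('wrist'),allow_pickle=True)
f=grab_frame('wrist'); cv2.imwrite('pics/w6.png',f[:,:,::-1])
E
```

```text
12.4 [0.52692113 0.24621711 0.06861251] [[ 9.997e-01 -2.410e-02 -1.800e-03]
 [-2.410e-02 -9.997e-01 -7.000e-04]
 [-1.800e-03  8.000e-04 -1.000e+00]] [-0.14093098  0.11988589 -0.07896452] 0.08010844382320315 [-0.09  0.56 -0.52  1.82  0.35  0.86 -2.37]
```

View pics/w6.png

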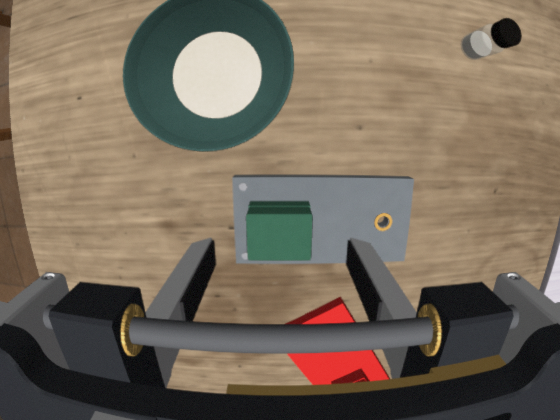

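The fingers straddle the boss centrally: tips at (210,242) and (350,242), boss centre at (280,232). I'll descend and grip.

{"method": "apply_moves", "body": {"rows": [[[0.4, 0.4, -30], [0, 0, 0], 80], [[0, 0, -18], [0, 0, 0], 80], [[0, 0, -3], [0, 0, 0], 70], [[0, 0, 0], [0, 0, 0], 60], [[0, 0, 0], [0, 0, 0], 40], [[0, 0, 0], [0, 0, 0], 40], [[0, 0, 0], [0, 0, 0], 40], [[0, 0, 0], [0, 0, 0], 40]], "force": 55}}

```text
time: 13.12
position: [0.5284, 0.2478, 0.0189]
eef_rot: [[1.0, -0.023, 0.001], [-0.023, -1.0, 0.0], [0.001, -0.0, -1.0]]
force: [-1.7, -3.1, 16.1]
opening: 0.0439
```

{"method": "apply_moves", "body": {"rows": [[[0, 0, 2], [0, 0, 0], 40], [[0, 0, 0], [0, 0, 0], 40]]}}

```text
time: 13.28
position: [0.528, 0.2478, 0.0204]
eef_rot: [[1.0, -0.023, 0.0], [-0.023, -1.0, 0.0], [0.0, -0.0, -1.0]]
force: [-0.1, -0.2, -1.6]
opening: 0.0433
```

{"method": "apply_moves", "body": {"rows": [[[0, 0, 10], [0, 0, 0], 40], [[0, 0, 20], [0, 0, 0], 40], [[0, 0, 35], [0, 0, 0], 40], [[0, 0, 35], [0, 0, 0], 40], [[0, 0, 0], [0, 0, 0], 40], [[0, 0, 0], [0, 0, 0], 40]]}}

```text
time: 13.78
position: [0.5288, 0.2481, 0.1221]
eef_rot: [[1.0, -0.023, 0.003], [-0.023, -1.0, 0.001], [0.003, -0.001, -1.0]]
force: [-0.3, -0.8, -2.7]
opening: 0.0438
```

```bash
python3 - <<'E'
from h import *
s=read_state(); print(s['time'],s['position'],s['eef_rot'].round(4),s['force'],s['torque'],s['opening'],s['joint_pos'].round(2))
np.save('cal7.npy',calibration('wrist'),allow_pickle=True)
f=grab_frame('wrist'); cv2.imwrite('pics/w7.png',f[:,:,::-1])
f=grab_frame('scene'); cv2.imwrite('pics/s7.png',f[:,:,::-1])
crop(f,120,150,320,350,3,'pics/s7c.png')
E
```

```text
13.7833 [0.52879172 0.24809809 0.12205122] [[ 0.9997 -0.0233  0.0033]
 [-0.0233 -0.9997  0.0011]
 [ 0.0032 -0.0012 -1.    ]] [-0.32483932 -0.7747942  -2.68152396] [ 0.07860653 -0.01503428 -0.01925164] 0.04375969516262713 [-0.07  0.49 -0.55  1.78  0.31  0.95 -2.34]
```

View pics/w7.png

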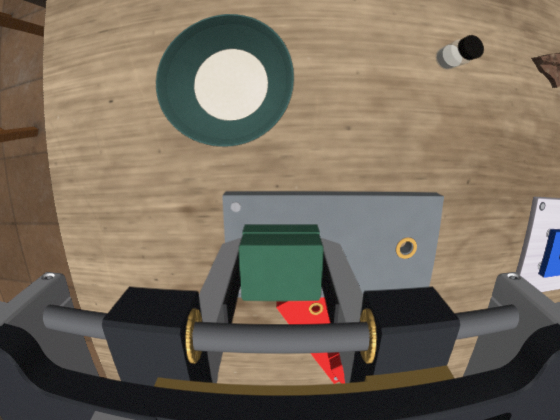

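View pics/s7c.png

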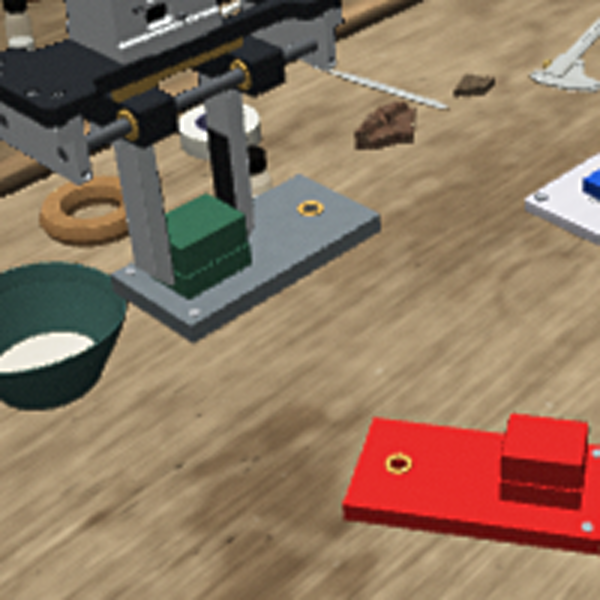

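The plate is held level by the boss. I'll fit its full pose in the hand.

```bash
python3 - <<'E'
from h import *
f=cv2.imread('pics/w7.png')[:,:,::-1]
crop(f,210,180,450,310,3.3,'pics/c8.png')
E
```

```text
(no output)
```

View pics/c8.png

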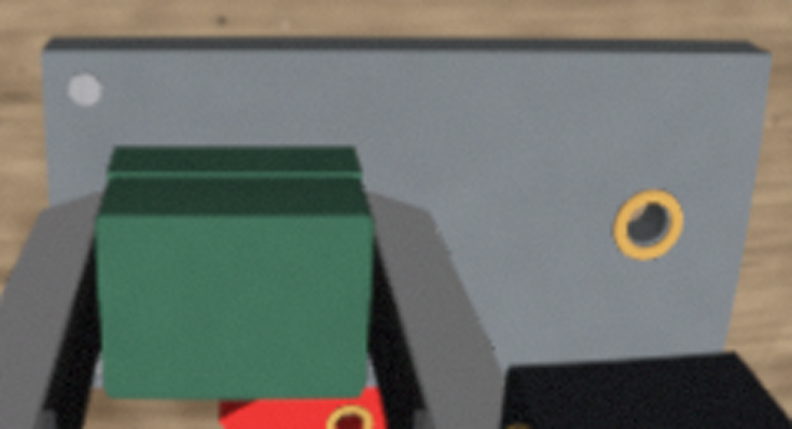

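```bash
cat >> h.py <<'E'
from scipy.spatial.transform import Rotation as Ro
PL=np.array([(.035,.035,.012),(.035,-.105,.012),(.035,.035,0),(.035,-.105,0),(0,-.082,.012),(.017,.022,.046),(.017,-.022,.046),(-.017,-.022,.046),(-.017,.022,.046),(.017,.022,.012),(.017,-.022,.012)])
def fit6(c,px,pts,x0):
    r=least_squares(lambda p:(proj(c,Ro.from_rotvec(p[3:]).apply(pts)+p[:3],'wrist')-px).ravel(),x0,loss='soft_l1',x_scale=[.01]*3+[.1]*3)
    return r.x,(proj(c,Ro.from_rotvec(r.x[3:]).apply(pts)+r.x[:3],'wrist')-px).round(1).tolist()
E
python3 - <<'E'
from h import *
c=np.load('cal7.npy',allow_pickle=True).item()
px=np.array(g([(45,50),(770,55),(48,39),(752,42),(649,225),(98,215),(374,217),(366,398),(103,397),(112,147),(357,147)],(210,180),3.3))
x,r=fit6(c,px,PL,[.528,.248,.1,0,0,-.02]);print(x.round(4),r)
s=read_state();R=s['eef_rot'];print('in tool',(R.T@(x[:3]-s['position'])).round(4), s['position'][2]-x[2])
def f4(p): return np.r_[p[:3],0,0,p[3]]
rr=least_squares(lambda p:(proj(c,Ro.from_rotvec([0,0,p[3]]).apply(PL)+p[:3],'wrist')-px).ravel(),[.528,.248,.1,-.02],loss='soft_l1')
print(rr.x.round(4))
E
```

```text
[ 0.5271  0.2473  0.1023 -0.011   0.0018 -0.0212] [[-0.2, 0.5], [0.6, 0.1], [2.3, -0.6], [-1.7, -0.2], [-0.3, 0.0], [-1.5, -0.1], [0.4, -0.5], [-0.2, 1.0], [0.2, 0.9], [1.7, -0.4], [-0.7, -0.3]]
in tool [-0.0004  0.      0.0171] 0.017122297896912317
[ 0.5274  0.2476  0.1029 -0.0253]
```

{"method": "apply_moves", "body": {"rows": [[[-5, -20, 0], [0, 0, -0.005], 40], [[-6, -30, 0], [0, 0, -0.005], 40], [[-6, -33, 0], [0, 0, -0.005], 40], [[-6, -33, 0], [0, 0, -0.005], 40], [[-6, -33, 0], [0, 0, -0.002], 40], [[-6, -33, 0], [0, 0, 0], 40], [[-6, -33, 0], [0, 0, 0], 40], [[-6, -33, 0], [0, 0, 0], 40]]}}

```text
time: 14.55
position: [0.4795, -0.0017, 0.1188]
eef_rot: [[0.999, -0.045, -0.002], [-0.045, -0.999, 0.0], [-0.002, -0.0, -1.0]]
force: [0.9, 0.7, -2.0]
opening: 0.0438
```

{"method": "apply_moves", "body": {"rows": [[[-6, -33, 0], [0, 0, 0], 40], [[-6, -33, 0], [0, 0, 0], 40], [[-4, -25, 0], [0, 0, 0], 40], [[-2, -15, 0], [0, 0, 0], 40], [[0, 0, 0], [0, 0, 0], 40], [[0, 0, 0], [0, 0, 0], 40]]}}

```text
time: 15.05
position: [0.4621, -0.1066, 0.119]
eef_rot: [[0.999, -0.047, -0.002], [-0.047, -0.999, 0.001], [-0.002, -0.001, -1.0]]
force: [-0.8, 0.3, -2.3]
opening: 0.0433
```

{"method": "apply_moves", "body": {"rows": [[[1.5, 0.4, -15], [0, 0, 0.002], 40], [[0, 0, -20], [0, 0, 0], 40], [[0, 0, -8], [0, 0, 0], 40], [[0, 0, 0], [0, 0, 0], 40], [[0, 0, 0], [0, 0, 0], 40]]}}

```text
time: 15.47
position: [0.4642, -0.105, 0.0768]
eef_rot: [[0.999, -0.042, -0.001], [-0.042, -0.999, 0.001], [-0.001, -0.001, -1.0]]
force: [0.8, -0.3, -2.2]
opening: 0.0437
```

```bash
python3 - <<'E'
from h import *
s=read_state(); print(s['time'],s['position'],s['eef_rot'].round(4),s['force'],s['torque'],s['opening'],s['joint_pos'].round(2))
np.save('cal8.npy',calibration('wrist'),allow_pickle=True)
f=grab_frame('wrist'); cv2.imwrite('pics/w8.png',f[:,:,::-1])
f=grab_frame('scene'); cv2.imwrite('pics/s8.png',f[:,:,::-1])
crop(f,270,130,420,250,5,'pics/s8c.png')
E
```

```text
15.4667 [ 0.46424909 -0.10503746  0.07680921] [[ 9.991e-01 -4.210e-02 -1.200e-03]
 [-4.210e-02 -9.991e-01  8.000e-04]
 [-1.200e-03 -7.000e-04 -1.000e+00]] [ 0.82512847 -0.30274811 -2.24717835] [ 0.10004173  0.01157076 -0.0048015 ] 0.04370143939221812 [ 0.54  0.37 -0.45  2.07  0.23  0.75 -1.66]
```

View pics/w8.png

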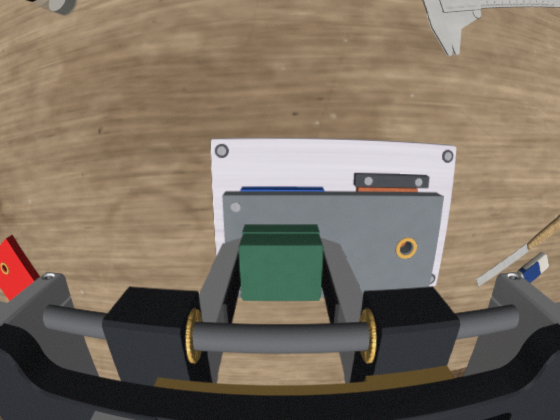

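View pics/s8c.png

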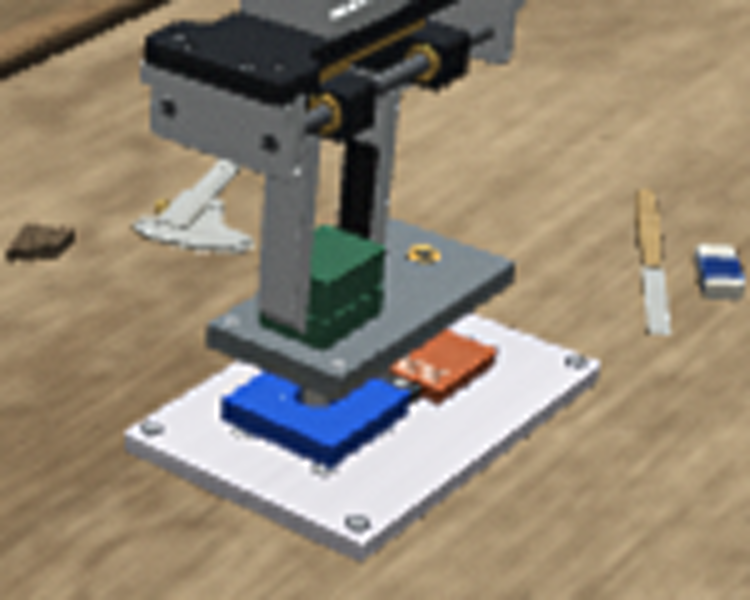

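```bash
python3 - <<'E'
from h import *
f=cv2.imread('pics/w8.png')[:,:,::-1]
crop(f,200,130,465,300,3,'pics/c9.png')
E
```

```text
(no output)
```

View pics/c9.png

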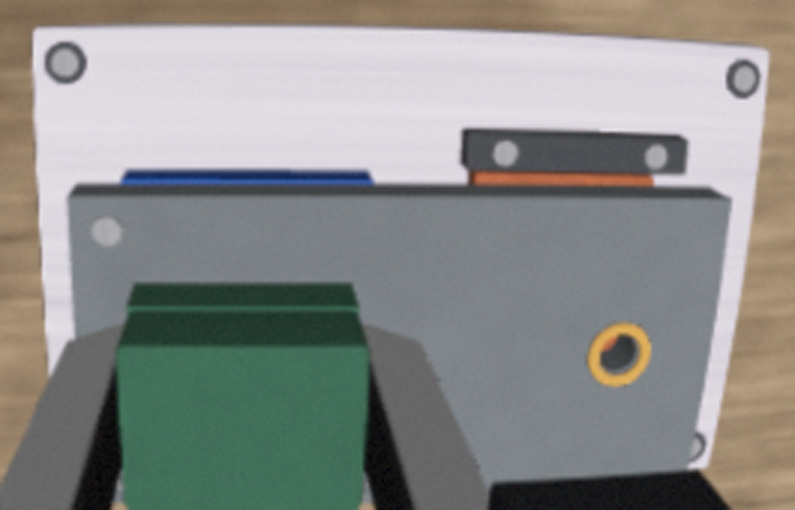

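```bash
python3 - <<'E'
from h import *
c=np.load('cal8.npy',allow_pickle=True).item()
G=lambda l:np.array(g(l,(200,130),3))
jp=fit(c,'wrist',G([(33,30),(768,50),(121,183),(373,184)]),
 [(.065,.1,.012),(.065,-.1,.012),(.03,.075,.032),(.03,.015,.032)],[.46,-.15,0]);print(jp, to_w(jp[0],(0,.045)))
px=G([(69,194),(730,199),(72,186),(713,189),(620,354),(118,346),(370,346),(134,284),(355,284)])
P=PL[[0,1,2,3,4,5,6,9,10]]
x,r=fit6(c,px,P,[.464,-.105,.06,0,0,-.045]);print(x.round(4),r)
rr=least_squares(lambda p:(proj(c,Ro.from_rotvec([0,0,p[3]]).apply(P)+p[:3],'wrist')-px).ravel(),[.464,-.105,.06,-.045],loss='soft_l1')
print(rr.x.round(4))
E
```

```text
(array([ 0.4598, -0.1511, -0.0456]), [[-0.8, 0.3], [0.8, 0.2], [-0.0, -0.2], [0.1, -0.2]]) [ 0.46185129 -0.10614678]
[ 0.4627 -0.1055  0.0588 -0.0006  0.0136 -0.0412] [[-0.4, 1.1], [0.8, 0.2], [1.9, -0.6], [-1.5, -0.5], [-0.0, 0.4], [-1.3, -0.0], [1.2, -0.0], [0.4, -0.1], [-0.8, -0.1]]
[ 0.463  -0.1055  0.0584 -0.0427]
```

{"method": "apply_moves", "body": {"rows": [[[-0.8, -0.8, -5], [0, 0, -0.003], 40], [[0, 0, -4], [0, 0, 0], 40], [[0, 0, -2], [0, 0, 0], 40], [[0, 0, -2], [0, 0, 0], 40], [[0, 0, 0], [0, 0, 0], 40]]}}

```text
time: 15.98
position: [0.4634, -0.1067, 0.0636]
eef_rot: [[0.999, -0.046, -0.001], [-0.046, -0.999, 0.0], [-0.001, -0.0, -1.0]]
force: [-0.6, 0.5, -3.1]
opening: 0.0437
```

{"method": "apply_moves", "body": {"rows": [[[0, 0, -1.5], [0, 0, 0], 40], [[0, 0, -1.5], [0, 0, 0], 40], [[0, 0, 0], [0, 0, 0], 40]]}}

```text
time: 16.23
position: [0.4635, -0.1067, 0.0607]
eef_rot: [[0.999, -0.046, -0.0], [-0.046, -0.999, 0.0], [-0.0, -0.0, -1.0]]
force: [0.3, -0.7, -2.1]
opening: 0.0434
```

{"method": "apply_moves", "body": {"rows": [[[0, 0, -1.5], [0, 0, 0], 40], [[0, 0, -1.5], [0, 0, 0], 40], [[0, 0, 0], [0, 0, 0], 40]]}}

```text
time: 16.48
position: [0.4635, -0.1067, 0.0577]
eef_rot: [[0.999, -0.046, -0.0], [-0.046, -0.999, 0.0], [-0.0, -0.0, -1.0]]
force: [0.5, -0.3, -3.1]
opening: 0.0436
```

{"method": "apply_moves", "body": {"rows": [[[0, 0, -1.5], [0, 0, 0], 40], [[0, 0, -1.5], [0, 0, 0], 40], [[0, 0, 0], [0, 0, 0], 40]]}}

```text
time: 16.73
position: [0.4635, -0.1067, 0.0547]
eef_rot: [[0.999, -0.046, -0.0], [-0.046, -0.999, 0.0], [-0.0, -0.0, -1.0]]
force: [0.2, 0.5, -2.0]
opening: 0.0434
```

{"method": "apply_moves", "body": {"rows": [[[0, 0, -1], [0, 0, 0], 40], [[0, 0, -1], [0, 0, 0], 40], [[0, 0, 0], [0, 0, 0], 40]]}}

```text
time: 16.98
position: [0.4635, -0.1067, 0.0527]
eef_rot: [[0.999, -0.046, -0.0], [-0.046, -0.999, 0.0], [-0.0, -0.0, -1.0]]
force: [-0.1, -0.2, -3.1]
opening: 0.0431
```

The pin is in the socket with no side force. Now pressing down.

{"method": "apply_moves", "body": {"rows": [[[0, 0, -1], [0, 0, 0], 40], [[0, 0, -1], [0, 0, 0], 40], [[0, 0, 0], [0, 0, 0], 40]]}}

```text
time: 17.23
position: [0.4637, -0.1067, 0.0509]
eef_rot: [[0.999, -0.046, 0.0], [-0.046, -0.999, 0.0], [0.0, -0.0, -1.0]]
force: [-1.7, -0.3, 1.7]
opening: 0.0437
```

{"method": "apply_moves", "body": {"rows": [[[0, 0, -1], [0, 0, 0], 40], [[0, 0, -1], [0, 0, 0], 40], [[0, 0, 0], [0, 0, 0], 40]]}}

```text
time: 17.48
position: [0.4637, -0.1067, 0.0489]
eef_rot: [[0.999, -0.046, 0.0], [-0.046, -0.999, 0.0], [0.0, -0.0, -1.0]]
force: [-0.9, 0.3, 3.7]
opening: 0.0438
```

{"method": "apply_moves", "body": {"rows": [[[0, 0, -1], [0, 0, 0], 40], [[0, 0, -1], [0, 0, 0], 40], [[0, 0, 0], [0, 0, 0], 40]]}}

```text
time: 17.73
position: [0.4637, -0.1067, 0.0468]
eef_rot: [[0.999, -0.046, 0.0], [-0.046, -0.999, 0.0], [0.0, -0.0, -1.0]]
force: [-0.5, -0.6, 4.9]
opening: 0.0437
```

{"method": "apply_moves", "body": {"rows": [[[0, 0, -1], [0, 0, 0], 40], [[0, 0, -1], [0, 0, 0], 40], [[0, 0, -1], [0, 0, 0], 40], [[0, 0, 0], [0, 0, 0], 40]]}}

```text
time: 18.07
position: [0.4637, -0.1067, 0.0439]
eef_rot: [[0.999, -0.046, 0.0], [-0.046, -0.999, 0.0], [0.0, -0.0, -1.0]]
force: [-1.2, -0.2, 6.4]
opening: 0.0434
```

{"method": "apply_moves", "body": {"rows": [[[0, 0, -1], [0, 0, 0], 40], [[0, 0, 0], [0, 0, 0], 40]]}}

```text
time: 18.23
position: [0.4637, -0.1067, 0.0429]
eef_rot: [[0.999, -0.046, 0.0], [-0.046, -0.999, 0.0], [0.0, -0.0, -1.0]]
force: [-1.5, 0.3, 7.3]
opening: 0.0436
```

{"method": "apply_moves", "body": {"rows": [[[0, 0, -1], [0, 0, 0], 40], [[0, 0, 0], [0, 0, 0], 40]]}}

```text
time: 18.4
position: [0.4639, -0.1067, 0.0428]
eef_rot: [[0.999, -0.046, 0.0], [-0.046, -0.999, -0.001], [0.0, 0.001, -1.0]]
force: [-8.1, 0.9, 27.3]
opening: 0.0436
```

The hard stop shows clearly: force rises to 27 N with no travel. Final check by camera before handing in.

{"method": "apply_moves", "body": {"rows": [[[0, 0, 0], [0, 0, 0], 40], [[0, 0, 0], [0, 0, 0], 40], [[0, 0, 0], [0, 0, 0], 40], [[0, 0, 0], [0, 0, 0], 40]]}}

```text
time: 18.73
position: [0.4639, -0.1067, 0.0428]
eef_rot: [[0.999, -0.046, 0.0], [-0.046, -0.999, -0.001], [0.0, 0.001, -1.0]]
force: [-7.7, 1.7, 27.0]
opening: 0.0435
```

```bash
python3 - <<'E'
from h import *
s=read_state(); print(s['time'],s['position'],s['force'],s['torque'],s['opening'])
np.save('cal9.npy',calibration('wrist'),allow_pickle=True)
f=grab_frame('wrist'); cv2.imwrite('pics/w9.png',f[:,:,::-1])
crop(f,190,110,465,300,2.9,'pics/c10.png')
f=grab_frame('scene'); cv2.imwrite('pics/s9.png',f[:,:,::-1])
crop(f,270,130,420,250,5,'pics/s9c.png')
E
```

```text
18.7333 [ 0.46385388 -0.10671063  0.04277724] [-7.73994929  1.73033352 26.97666705] [ 0.51080048  2.09489585 -0.0682695 ] 0.04353719696253019
```

View pics/c10.png

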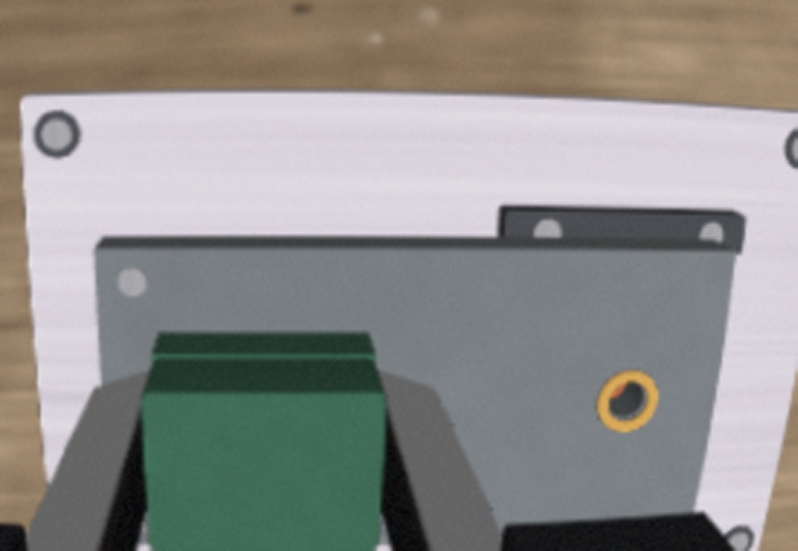

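View pics/s9c.png

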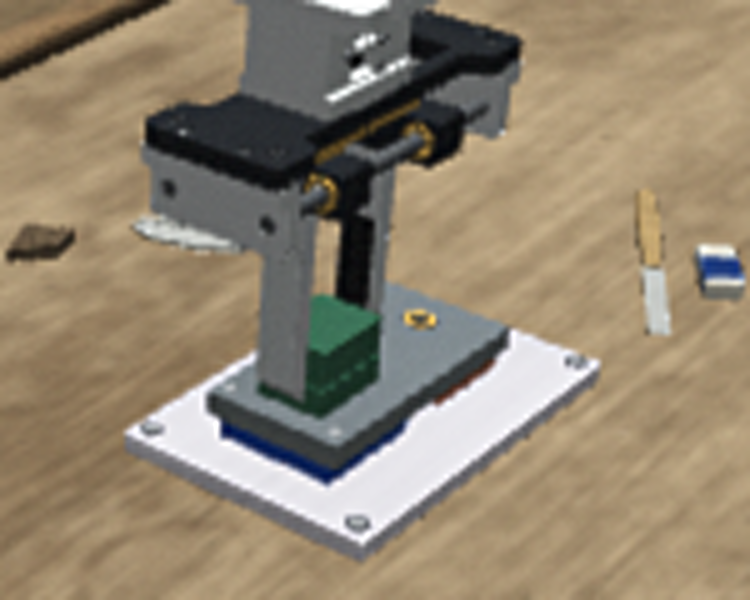

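```bash
python3 - <<'E'
from h import *
c=np.load('cal9.npy',allow_pickle=True).item()
G=lambda l:np.array(g(l,(190,110),2.9))
px=G([(95,249),(737,252),(627,401),(143,391),(386,392)]);P=PL[[0,1,4,5,6]]
rr=least_squares(lambda p:(proj(c,Ro.from_rotvec([0,0,p[3]]).apply(P)+p[:3],'wrist')-px).ravel(),[.464,-.105,.03,-.045],loss='soft_l1')
print(rr.x.round(4), to_w(rr.x[[0,1,3]],(0,-.082)))
print(finish_job())
E
```

```text
[ 0.4625 -0.1072  0.0237 -0.0491] [ 0.45849284 -0.18911263]
the job is handed in; nothing more can be done
None
```

I finished the job and handed it in at about 18.8 s of the 64 s limit. The guide plate is on the pin and held fully down, with the tile against both stops.

- **Tile:** I pushed it in +x, then +y, then +x again. Each time I stopped when the force rose with no further movement. The last wrist view before covering showed no gap at either stop, with the tile centre within about 0.1 mm of its nest and 0.001 rad of square. After covering, the plate hid most of the tile, so I couldn't remeasure it.
- **Guide plate:** I gripped the grey plate by its green boss. The pin entered the socket with no noticeable side force.
- **Pressing:** The springs loaded over about 8 mm of travel, then the force jumped to 27 N with no more movement. The underside measured about 23.7 mm above the table, against 24 mm nominal. I held that press at hand-in, with about 8 N of sideways force on the tool.
- **Drill-guide hole:** In the final fit it lies about 1 mm from the nest point, which is within camera accuracy. The tile shows orange through the ring.
- **Disagreements:** Camera estimates of the pin and boss positions differed by about 1 mm between views. The finger contact points during the pushes were about 1–2 mm off the expected values.
- **Vial and sherds:** The arm never went near them. I didn't check them separately in the last pictures.

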